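Refit a dryer control box cover and lock its quarter-turn stud

ROBOT

A 6-joint arm with a two-finger parallel gripper is mounted at the origin on a cart in front of the work surface, level with it; the furniture and walls round the work are solid. World frame = base frame: x ahead of the robot, y to its left, z up, the work surface at z = 0. Lengths are in m, angles in rad, forces in N, time in s.
With the tool pointing down it reaches from about 0.325 to 0.75 m from the base axis. Payload 7.6 kg.
Tool frame: the origin (TCP) lies between the finger pads; the fingertips stand 22 mm ahead of it and the grasp point (between the pads) lies 3 mm ahead of it; z points along the fingers, y is the line along which they close (so a half turn about z gives the same grasp; the last joint's range is limited). The gripper opens to 85 mm and grips with 20 to 120 N. Pads are 22 mm wide; open, the fingers measure 114 mm over their backs; the gripper's body (76 mm by 85 mm) begins 54 mm behind the grasp point. The pads swing forward as they close: fully open they stand 13 mm farther back than shut.
Start: joints at [-1.176, 0.052, 1.401, -0, 1.689, -0.07], TCP at [0.235, -0.469, 0.253] pointing down, gripper open.
Joint ranges: [-2.9, 2.9], [-0.91, 2.17], [0.12, 2.37], [-1.06, 4.2], [0.26, 2.73], [-2.93, 2.93]. Speed limits (rad/s): [2.57, 2.57, 3.01, 3.14, 3.14, 3.14].

INTERFACE

Orientations are given as a unit quaternion [x, y, z, w].
In Python, from station import robot gives the robot as it stands.
- The arm moves only by the tool arm_command, never from a script. Its argument "commands" is a list that holds one entry, the list of rows, each a list of 5 numbers: the opening, from -1 (shut) to 1 (fully open), so that 0 is half open, then the shift along the tool's x, y, z scaled (see below), then the turn about the tool's z scaled (see below). In form: [[[jaw, dx, dy, dz, twist], ...]]. A call has 1 to 12 rows; each row shifts and turns the commanded pose from where the row before left it, along the tool's axes as they then stand; what a row does not reach is not made up. The controller multiplies each number of a shift by 10 cm and each number of a turn by 0.1 rad. A row lasts 1/10 s, in which the tool goes at most 50 mm and 8.59 degrees, less where a joint would pass 70% of its speed; a pose out of reach is approached as far as the arm can. A call with a number of a shift or a turn outside -1 to 1 is refused whole. A call with a gripper value outside its range is refused whole. The fingers move at their own pace and stop on an object; "newtons" is the grip in N (left out, the last holds). Time passes only in rows, so rows that do not move let the fingers close. It gives the time, the measured TCP pose, the force, the opening and the grip force at its end, in the units of the state.
- robot.read_state(): the state, without advancing time (a new reading comes with each control period).
- robot.camera(name): name is "side" or "top" or "wrist"; returns (picture, depth): 400x640x3 uint8, red, green, blue; 400x640 float32, m along the optical axis (not along the pixel's ray), 0 where there is no reading.
- robot.get_calibration(name): a dict with "fx", "fy", "cx", "cy" (pixels), "k1" (the pictures are not rectified: a ray, as slopes to the right and down, at radius r is drawn at 1 + k1 r^2 times it, then the intrinsics apply), "R" (3x3) and "t" (3): a world point X has camera coordinates R X + t; the wrist camera has in their place "tool_from_camera" (4x4, takes a point from camera to tool coordinates, whose origin is the TCP and whose axes are the flange's). Camera axes: x right, y down, z forward; pixel columns grow to the right and rows downward; lengths in m; the calibration is good to about 2 mm. A picture is of the moment at which its call begins: read the wrist's pose just before it. get_calibration takes no time and is no camera call.
- robot.sign_off(): hands the job in; it is judged then, once.
The state is a dict: "time_s": time; "joints": joint angles; "qd": joint speeds; "effort": joint torques, N m; "position": TCP position; "orientation": TCP orientation; "force": force on the tool from outside, world axes, zero at the start; "torque": the same for the moment, N m; "grip_width": finger opening in m; "gripper_force": force on a finger pad.
Only numpy, scipy, OpenCV 4.12 (cv2) and the standard library are available. Lean on these libraries where they do the work, as an engineer would, in place of code of your own. Each camera call takes 0.05 s, during which the arm holds its last target. There are 200 camera calls.

TASK

Put the grey cover back on the blue dryer control box so that it sits fully home on the rim, then press the black wing stud down and turn it a quarter turn clockwise until it catches and stays down by itself. Feel your way: never push or twist the cover or stud against the box with more than about 25 N. Leave the tools and parts around alone.

Things in the scene. Friction and masses are not known exactly. Their poses are not given: they have to be found in the camera images.
- control_box: open blue sheet-steel box, fast on the bench, 150 (x) x 110 (y) mm, 62 mm high to its black gasket rim; ears and three grey cable glands stick out at its x ends, below 36 mm. Origin: centre of its underside, z up. Brass receptacle in its middle, slot 28 x 10 mm along the box's x, about 19 mm below the rim: it is screwed up or down on its pillar, up to 8 mm either way from box to box
- rim_centre (a point): centre of the control box's rim, at the height of the gasket's top (62 mm above the box's underside); axes as the box
- cover: loose grey sheet-steel cover, about 0.35 kg: 159 x 119 x 3 mm plate, skirt 20 mm deep that goes outside the box's rim with 1.5 mm play all round; its lowest 6 mm flare out by 5 mm as a lead-in. Origin: centre of the skirt's lower edge, z up (plate top at 23 mm). Its x goes along the box's x, either way round
- cover_seat (a point): centre of the underside of the cover's plate; it comes to rest on point rim_centre when the cover is home; axes as the cover
- wing_centre (a point): centre of the stud's black wing, in the middle of the cover: an upright bar 40 mm long (its x) x 10 mm thick (y) x 24 mm tall, standing on a round flange 38 mm across (12 mm below this point) on which fingertips can bear to press. Stud up, the point is 44 mm above the plate's top; it goes down with the stud. The cover can be carried by the wing
- stud (a joint): how far the stud is pressed into the cover, m, 0 = up; spring 3 N + 0.35 N/mm. Cover home, its cross pin goes down the slot, clears the receptacle's ridge 13 mm down (+-8 mm) and meets a hard bottom 2.2 mm deeper; both depend on the receptacle's height, so feel for them. Once turned and let go it rises to about 2.5 mm above the clearing depth and stays caught
- wing (a joint): turn of the wing in the cover, rad, 0 = unlocked (wing along the cover's x, pin along the slot), grows clockwise seen from above; the pin is under its catch at 1.57, with about 0.2 play on either side, then a hard stop. Friction about 0.03 N m; it stays where left
- pin: steel shaft and cross pin of the stud under the cover, turning and sinking with the wing: shaft 6 mm thick, pin 22 mm long (its x) and 4.5 mm thick; origin at the pin's centre, 61 mm below wing_centre, 3 mm above the shaft's tip; z up
- drum_bearing: steel ball bearing with a red seal lying flat, 62 mm across, 16 mm high; bystander; origin at the centre of its underside
- pliers: blue-handled pliers, 168 mm long; bystander; origin under their middle
- screwdriver_red: red screwdriver, 191 mm long; bystander; origin under its middle
- tape_measure: yellow tape measure, 35 x 80 x 61 mm; bystander; origin under its middle
- thermostat: small black clip thermostat, 21 x 38 x 22 mm; bystander; origin under its middle
- masking_tape: roll of masking tape lying flat, 98 mm across, 25 mm high; bystander; origin under its middle

How it is judged:
On the way, in this order (a step that is already met when the one before it is completed fails the run):
1. the cover sits home on the box's rim, the stud not yet turned (horizontal distance between cover_seat and rim_centre below 0.005 m and z of cover_seat in the frame of control_box below 0.0645 m and angle between the x axis of cover and the x axis of control_box, either way round below 0.06 rad and value of joint wing below 0.5 rad), for 0.2 s.
2. the stud is pressed and turned a quarter turn (value of joint wing above 1.3 rad and value of joint stud above 0.0015 m), for 0.1 s.
At the end, for the whole second after the job is handed in: the cover lies at rest on the rim (centre within 5 mm, raised by no more than 2.5 mm, turned by no more than 0.06 rad against the box, either way round), its wing turned at least 1.3 rad clockwise and the stud held down by its catch, 1.5 to 20 mm in, with nobody holding it (all of step 2 and horizontal distance between cover_seat and rim_centre below 0.005 m and z of cover_seat in the frame of control_box below 0.0645 m and angle between the x axis of cover and the x axis of control_box, either way round below 0.06 rad and value of joint stud below 0.02 m and linear speed of cover below 0.02 m/s); the robot touches nothing.
It fails at once if the stud's pin or tip is forced against the receptacle (its slot, ridge, bottom or stop) with more than 30 N, or the cover as a whole against the box with more than 50 N (contact force between pin and control_box above 30 N or contact force between cover and control_box above 50 N).
It fails at once if a tool or part lying around is moved by more than 20 mm (distance of any of drum_bearing, pliers, screwdriver_red, tape_measure, thermostat, masking_tape from where it was at the start of the episode above 0.02 m).
It also fails if it takes over 48 s, if anything falls off the work surface, if the arm or the gripper's body presses on something with over 40 N, if the wrist force passes 120 N, or if a joint passes its speed limit or range.

## Working session

There is one attempt and no reset: what is moved stays moved. The work goes in short steps, Python scripts to look and compute and a tool call to move; the robot and the scene stay as the last step left them, time stands still between calls to the robot, and variables do not carry over. Pictures are saved under pics/ and viewed, at most 10 in all, crops included, and the job is handed in when it is done.

Besides the shell and the picture viewer there is one more tool, called after ">>>" as name([rows], argument=value, ...), one row to a line, values as JSON. arm_command: Moves the arm, as the interface text tells. Its arguments: {"type":"object","properties":{"commands":{"type":"array"},"newtons":{"type":"number"}},"required":["commands"]}

```bash
mkdir -p pics; ls
cat > h.py <<'E'
import numpy as np, cv2
from scipy.spatial.transform import Rotation as Ro
from station import robot
def grab(n):
    s=robot.read_state(); im,d=robot.camera(n); c=robot.get_calibration(n)
    if n=="wrist":
        T=np.eye(4); T[:3,:3]=Ro.from_quat(s["orientation"]).as_matrix(); T[:3,3]=s["position"]
        M=T@np.array(c["tool_from_camera"])
    else:
        R=np.array(c["R"]);M=np.eye(4);M[:3,:3]=R.T;M[:3,3]=-R.T@np.array(c["t"])
    return im,d,c,M,s
def cloud(d,c,M):
    h,w=d.shape; v,u=np.mgrid[:h,:w].astype(float)
    K=np.array([[c["fx"],0,c["cx"]],[0,c["fy"],c["cy"]],[0,0,1]])
    p=cv2.undistortPoints(np.stack([u.ravel(),v.ravel()],1)[:,None],K,np.array([c["k1"],0,0,0,0.]))[:,0]
    P=np.c_[p,np.ones(len(p))]*d.ravel()[:,None]
    W=(P@M[:3,:3].T+M[:3,3]).reshape(h,w,3); W[d<=0]=np.nan
    return W
E
python3 - <<'E'
from h import *
ims=[]
for n in("top","side"):
    im,d,c,M,s=grab(n); cv2.imwrite(f"pics/{n}0.png",im[...,::-1]); np.savez(f"{n}0.npz",im=im,W=cloud(d,c,M)); print(n,M.round(2).tolist())
print(s)
E
```

```text
pics
top [[0.01, -1.0, 0.08, 0.47], [-1.0, -0.01, -0.02, -0.07], [0.02, -0.08, -1.0, 1.22], [0.0, 0.0, 0.0, 1.0]]
side [[1.0, -0.01, 0.02, 0.56], [-0.02, -0.67, 0.74, -0.87], [0.01, -0.74, -0.67, 0.81], [0.0, 0.0, 0.0, 1.0]]
{'time_s': 0.05, 'joints': array([-1.17631021e+00,  5.28125519e-02,  1.40171978e+00, -3.37744307e-06,
        1.68857876e+00, -7.02779805e-02]), 'qd': array([-0.0005953 ,  0.00061585, -0.00163093,  0.00038185, -0.00017236,
        0.00211519]), 'effort': array([ 1.13279391e-03, -3.82961833e+01, -3.61367226e+01, -3.15389720e-06,
        4.95749933e-03,  6.53381136e-06]), 'position': array([ 0.23524116, -0.46905615,  0.25248756]), 'orientation': array([ 9.73120345e-01,  2.30295937e-01, -1.24189046e-04, -7.48992890e-04]), 'force': array([-0.36293721, -0.16070257, -0.9190129 ]), 'torque': array([-0.04152378,  0.01424326,  0.00156376]), 'gripper_force': 0.0, 'grip_width': 0.08515577761826307}
```

View pics/top0.png

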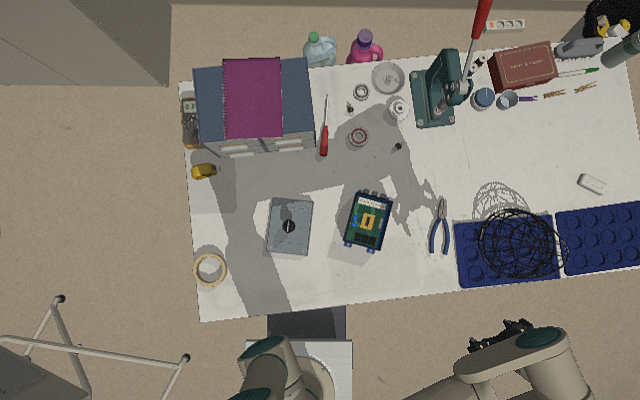

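View pics/side0.png

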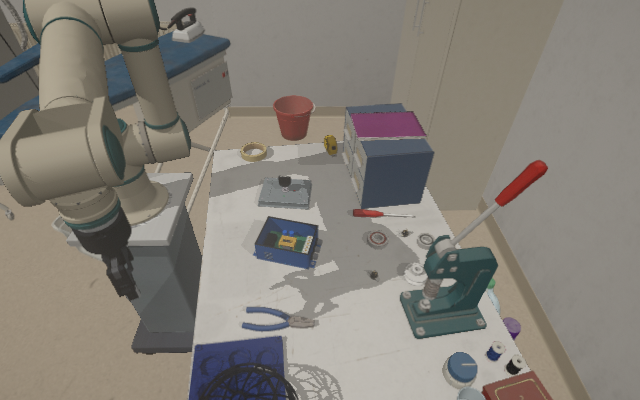

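Top view: the cover (grey, wing at about (289,226)) and the open box (about (368,221)) lie side by side. Side view: the cover lies skirt-down with the wing at about (285,181), and the box is at (288,242).

Run:
```python
from h import *
z=np.load("top0.npz");W=z["W"];im=z["im"].astype(int)
def rect(m,name):
    m=cv2.morphologyEx(m.astype(np.uint8),cv2.MORPH_OPEN,np.ones((2,2)))
    n,l,st,ce=cv2.connectedComponentsWithStats(m)
    k=1+np.argmax(st[1:,4]); P=W[l==k]
    r=cv2.minAreaRect((P[:,:2]*1000).astype(np.float32)); print(name,len(P),r,"zmed",np.nanmedian(P[:,2]))
box=np.zeros(W.shape[:2],bool)
a=box.copy();a[190:262,262:316]=1
print("bench z",np.nanmedian(W[260:300,300:340,2]))
rect(a&(W[...,2]>.012)&(W[...,2]<.035),"cover")
m=a&(W[...,2]>.05);rect(m,"wing")
P=W[m];P=P[P[:,2]>.06];c=P.mean(0);e,v=np.linalg.eigh(np.cov(P[:,:2].T));print(c,e**.5,v[:,1],np.degrees(np.arctan2(v[1,1],v[0,1])),P[:,2].max())
b=box.copy();b[185:258,335:400]=1
rect(b&(W[...,2]>.05)&(W[...,2]<.075),"box rim")
z=np.load("side0.npz");W=z["W"]
a=box=np.zeros(W.shape[:2],bool);a[165:215,255:318]=1
print("side bench",np.nanmedian(W[280:300,260:300,2]))
rect(a&(W[...,2]>.012)&(W[...,2]<.035),"cover s")
m=a&(W[...,2]>.058);P=W[m];print(P.mean(0),len(P),P.min(0),P.max(0))
b=np.zeros(W.shape[:2],bool);b[210:272,245:325]=1
rect(b&(W[...,2]>.055)&(W[...,2]<.075),"box rim s")
```

```text
bench z 0.0012763368865129632
cover 2000 ((nan, nan), (0.0, 0.0), 0.0) zmed 0.02451650263527838
wing 134 ((486.9742736816406, 27.666217803955078), (33.3801383972168, 34.91061019897461), 18.453699111938477) zmed 0.05720212690392712
[0.49058705 0.02891953 0.07795891] [0.00333016 0.01132921] [-0.99204982  0.12584575] 172.77040076887758 0.0863576699245634
box rim 20 ((515.4002685546875, -266.6373596191406), (14.99010181427002, 30.668994903564453), 72.93538665771484) zmed 0.0014494837179993558
side bench -0.0003482428276922467
cover s 1159 ((523.2428588867188, -3.46795654296875), (207.7218017578125, 104.12580871582031), 35.63743209838867) zmed 0.022592960971007048
[0.49156426 0.02480921 0.07086708] 84 [0.47081362 0.01025796 0.05817345] [0.50929142 0.0334162  0.08063342]
box rim s 179 ((499.7242431640625, -232.75294494628906), (51.7930793762207, 148.8768768310547), 74.52518463134766) zmed 0.05685483609280195
```

```bash
cat >> h.py <<'E'
def yaw(s):
    x=Ro.from_quat(s["orientation"]).as_matrix()[:,0]; return np.arctan2(x[1],x[0])
def plan(xyz,y1,n,jaw=1,nt=None):
    """rows from here to there; prints 5-number rows. twist>0 = clockwise seen from above"""
    s=robot.read_state();p=np.array(s["position"]);y=yaw(s);d=(np.array(xyz)-p)/n
    tw=(y-y1+np.pi)%(2*np.pi)-np.pi
    for i in range(n):
        x=[np.cos(y),np.sin(y)];yy=[np.sin(y),-np.cos(y)]
        print([jaw,*np.round([d[:2]@x*10,d[:2]@yy*10,-d[2]*10,tw/n*10],3).tolist()],end=",")
        y-=tw/n
    print()
E
python3 - <<'E'
from h import *
z=np.load("top0.npz");W=z["W"]
def rect(m,name):
    P=W[m];P=P[~np.isnan(P).any(1)]
    c=np.median(P,0);P=P[np.abs(P[:,:2]-c[:2]).max(1)<.13]
    print(name,len(P),cv2.minAreaRect((P[:,:2]*1000).astype(np.float32)),np.median(P[:,2]))
a=np.zeros(W.shape[:2],bool);a[190:262,262:316]=1
rect(a&(W[...,2]>.018)&(W[...,2]<.032),"cover")
b=np.zeros(W.shape[:2],bool);b[185:258,335:400]=1
rect(b&(W[...,2]>.055)&(W[...,2]<.075),"rim")
print(np.array(robot.get_calibration("wrist")["tool_from_camera"]).round(3),robot.get_calibration("wrist")["fx"])
plan([.44,-.20,.30],-.13,8)
E
```

```text
cover 1992 ((491.068603515625, 29.70962905883789), (119.18033599853516, 159.02967834472656), 83.97100067138672) 0.024597155764527034
rim 255 ((507.3362731933594, -201.55242919921875), (110.60689544677734, 150.06069946289062), 74.97600555419922) 0.06319608382468878
[[-0.    -0.958 -0.287  0.072]
 [ 1.    -0.     0.001 -0.001]
 [-0.001 -0.287  0.958 -0.12 ]
 [ 0.     0.     0.     1.   ]] 298.50007995500687
[1, 0.38, -0.186, -0.059, 0.744],[1, 0.365, -0.214, -0.059, 0.744],[1, 0.348, -0.24, -0.059, 0.744],[1, 0.329, -0.265, -0.059, 0.744],[1, 0.308, -0.289, -0.059, 0.744],[1, 0.286, -0.311, -0.059, 0.744],[1, 0.262, -0.332, -0.059, 0.744],[1, 0.237, -0.35, -0.059, 0.744],
```

>>> arm_command([
  [[1, 0.38, -0.186, -0.059, 0.744], [1, 0.365, -0.214, -0.059, 0.744], [1, 0.348, -0.24, -0.059, 0.744], [1, 0.329, -0.265, -0.059, 0.744], [1, 0.308, -0.289, -0.059, 0.744], [1, 0.286, -0.311, -0.059, 0.744], [1, 0.262, -0.332, -0.059, 0.744], [1, 0.237, -0.35, -0.059, 0.744], [1, 0, 0, 0, 0], [1, 0, 0, 0, 0]],
])

```text
time_s: 1.1
position: [0.4404, -0.1997, 0.3001]
orientation: [0.998, -0.064, -0.0, 0.0]
force: [-1.2, -0.9, -0.6]
grip_width: 0.0853
gripper_force: 0.0
```

Run:
```python
from h import *
im,d,c,M,s=grab("wrist");cv2.imwrite("pics/w1.png",im[...,::-1]);W=cloud(d,c,M);np.savez("w1.npz",im=im,W=W)
print(s["time_s"],s["position"],yaw(s),s["force"])
P=W[(W[...,2]>.057)&(W[...,2]<.07)];P=P[(np.abs(P[:,:2]-[.507,-.2015])<.1).all(1)]
print(len(P),cv2.minAreaRect((P[:,:2]*1000).astype(np.float32)),np.median(P[:,2]))
plan([.44,.03,.26],-.105,6)
```

```text
1.1 [ 0.44035024 -0.19966231  0.30008866] -0.12775696322251065 [-1.20434115 -0.88455774 -0.60307419]
1604 ((506.0967712402344, -201.0277099609375), (110.41031646728516, 149.89956665039062), 74.97828674316406) 0.06167159117584137
[1, -0.049, -0.381, 0.067, -0.041],[1, -0.048, -0.381, 0.067, -0.041],[1, -0.046, -0.381, 0.067, -0.041],[1, -0.045, -0.381, 0.067, -0.041],[1, -0.043, -0.382, 0.067, -0.041],[1, -0.042, -0.382, 0.067, -0.041],
```

View pics/w1.png

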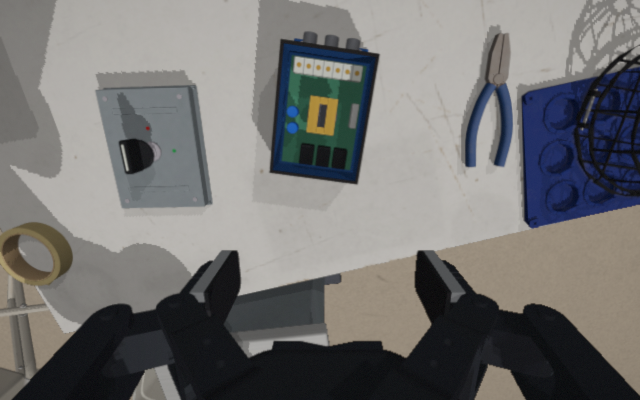

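The box is at (325,110) with its brass receptacle at (322,117). The cover is at (150,147), with the wing along its x.

>>> arm_command([
  [[1, -0.05, -0.38, 0.07, -0.04], [1, -0.05, -0.38, 0.07, -0.04], [1, -0.05, -0.38, 0.07, -0.04], [1, -0.04, -0.38, 0.07, -0.04], [1, -0.04, -0.38, 0.07, -0.04], [1, -0.04, -0.38, 0.07, -0.04], [1, 0, 0, 0, 0], [1, 0, 0, 0, 0]],
])

```text
time_s: 1.95
position: [0.4405, 0.0287, 0.2581]
orientation: [0.999, -0.053, -0.0, 0.0]
force: [0.2, -0.5, 0.0]
grip_width: 0.0851
gripper_force: 0.0
```

Run:
```python
from h import *
im,d,c,M,s=grab("wrist");cv2.imwrite("pics/w2.png",im[...,::-1]);W=cloud(d,c,M)
print(s["time_s"],s["position"],yaw(s),s["force"])
P=W[(W[...,2]>.019)&(W[...,2]<.03)];P=P[(np.abs(P[:,:2]-[.491,.029])<.11).all(1)]
print(len(P),cv2.minAreaRect((P[:,:2]*1000).astype(np.float32)),np.median(P[:,2]))
Q=W[(W[...,2]>.074)&(W[...,2]<.09)];Q=Q[(np.abs(Q[:,:2]-[.491,.029])<.05).all(1)]
print("wing",len(Q),cv2.minAreaRect((Q[:,:2]*1000).astype(np.float32)),np.median(Q[:,2]))
F=W[(W[...,2]>.045)&(W[...,2]<.06)];F=F[(np.abs(F[:,:2]-[.491,.029])<.05).all(1)]
print("flange",len(F),np.median(F[:,2]))
z=np.load("w1.npz");W=z["W"]
y=np.radians(-15.02);R=np.array([[np.cos(y),np.sin(y)],[-np.sin(y),np.cos(y)]])
L=(W[...,:2]-[.5061,-.2010])@R.T
m=(np.abs(L[...,0])<.02)&(np.abs(L[...,1])<.02)&(W[...,2]>.02)&(W[...,2]<.07)
print(np.percentile(W[...,2][m],[5,25,50,75,95]))
```

```text
1.95 [0.44053476 0.0286953  0.2581127 ] -0.10626971644972287 [ 0.17279967 -0.49778831  0.01494422]
13108 ((489.88787841796875, 30.266826629638672), (119.4825439453125, 157.63499450683594), 83.96076202392578) 0.02296099237187718
wing 401 ((490.53717041015625, 30.08688735961914), (9.073473930358887, 38.869346618652344), 83.79324340820312) 0.07867183338799494
flange 637 0.054732228690175855
[0.02135818 0.03385805 0.03488194 0.03548359 0.03631142]
```

View pics/w2.png

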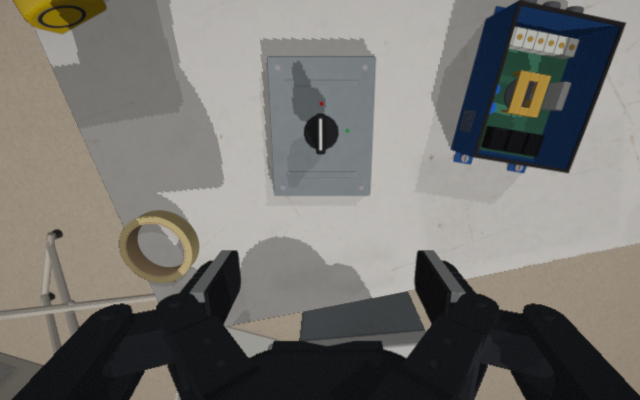

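The cover is at (321,125) with its wing at (321,133), clear of the tape and box. The receptacle top reads z≈0.035, so it is set low and clearing should come near 21 mm.

Run:
```python
from h import *
plan([.4904,.0302,.0800],-.107,6)
```

```text
[1, 0.082, -0.012, 0.297, -0.001],[1, 0.082, -0.012, 0.297, -0.001],[1, 0.082, -0.012, 0.297, -0.001],[1, 0.082, -0.012, 0.297, -0.001],[1, 0.082, -0.012, 0.297, -0.001],[1, 0.082, -0.012, 0.297, -0.001],
```

Horizontal motion first, then straight down.

>>> arm_command([
  [[1, 0.25, -0.035, 0.2, 0], [1, 0.245, -0.035, 0.2, 0], [0.5, 0, 0, 0.4, 0], [0.2, 0, 0, 0.4, 0], [0.2, 0, 0, 0.38, 0], [0.2, 0, 0, 0.2, 0], [0.2, 0, 0, 0, 0], [0.2, 0, 0, 0, 0]],
], newtons=50)

```text
time_s: 2.8
position: [0.4913, 0.0298, 0.0814]
orientation: [0.999, -0.054, 0.0, 0.0]
force: [0.3, 0.4, -0.5]
grip_width: 0.0511
gripper_force: 0.0
```

>>> arm_command([
  [[-1, -0.01, 0, 0.01, 0], [-1, 0, 0, 0, 0], [-1, 0, 0, 0, 0], [-1, 0, 0, 0, 0], [-1, 0, 0, 0, 0], [-1, 0, 0, 0, 0]],
], newtons=50)

```text
time_s: 3.4
position: [0.4902, 0.0309, 0.08]
orientation: [0.999, -0.053, 0.001, 0.0]
force: [1.1, -3.5, 2.2]
grip_width: 0.0087
gripper_force: 53.0
```

>>> arm_command([
  [[-1, 0, 0, -0.05, 0], [-1, 0, 0, -0.15, 0], [-1, 0, 0, -0.3, 0], [-1, 0, 0, -0.4, 0], [-1, 0, 0, -0.3, 0], [-1, 0, 0, 0, 0], [-1, 0, 0, 0, 0], [-1, 0, 0, 0, 0]],
])

```text
time_s: 4.2
position: [0.4886, 0.0314, 0.1967]
orientation: [0.999, -0.053, -0.002, 0.0]
force: [-0.2, 1.0, -3.1]
grip_width: 0.0087
gripper_force: 52.1
```

Run:
```python
from h import *
im,d,c,M,s=grab("wrist");cv2.imwrite("pics/w3.png",im[...,::-1]);W=cloud(d,c,M)
print(s["time_s"],s["position"],yaw(s),s["force"],s["torque"])
z=s["position"][2]
P=W[np.abs(W[...,2]-(z-.057))<.012];P=P[(np.abs(P[:,:2]-s["position"][:2])<.12).all(1)]
A=np.c_[P[:,:2],np.ones(len(P))];print("tilt",np.linalg.lstsq(A,P[:,2],rcond=None)[0],np.median(P[:,2])-z)
print(cv2.minAreaRect((P[:,:2]*1000).astype(np.float32)))
plan([.5061,-.201,z],np.radians(-15.02),8,-1)
```

```text
4.2 [0.48856092 0.03137826 0.19673901] -0.10622554256913554 [-0.20984422  1.012551   -3.06504887] [0.01280193 0.03957967 0.00405924]
tilt [-0.0044421  -0.00171561  0.14090366] -0.058203432647163766
((487.5773010253906, 31.476722717285156), (119.17935180664062, 158.82302856445312), 83.90708923339844)
[-1, 0.053, 0.286, 0.0, 0.195],[-1, 0.058, 0.285, 0.0, 0.195],[-1, 0.064, 0.284, 0.0, 0.195],[-1, 0.069, 0.283, 0.0, 0.195],[-1, 0.075, 0.282, 0.0, 0.195],[-1, 0.08, 0.28, 0.0, 0.195],[-1, 0.086, 0.278, 0.0, 0.195],[-1, 0.091, 0.277, 0.0, 0.195],
```

View pics/w3.png

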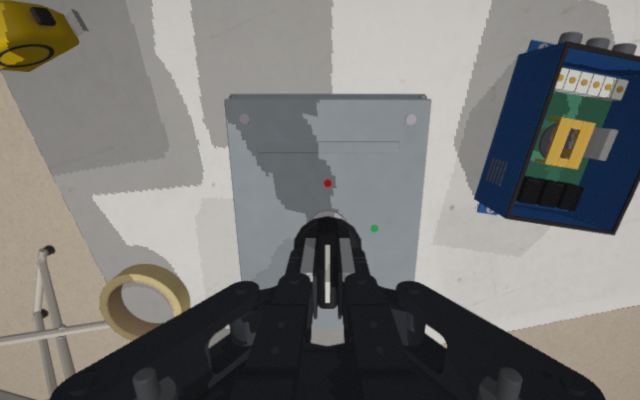

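Held level, centred, wing still along the cover (wing at (327,275)). Move over the box.

>>> arm_command([
  [[-1, 0.053, 0.286, 0, 0.195], [-1, 0.058, 0.285, 0, 0.195], [-1, 0.064, 0.284, 0, 0.195], [-1, 0.07, 0.283, 0, 0.195], [-1, 0.075, 0.282, 0, 0.195], [-1, 0.08, 0.28, 0, 0.195], [-1, 0.086, 0.278, 0.1, 0.195], [-1, 0.1, 0.277, 0.15, 0.195], [-1, 0, 0, 0.1, 0], [-1, 0, 0, 0, 0], [-1, 0, 0, 0, 0], [-1, 0, 0, 0, 0]],
])

```text
time_s: 5.45
position: [0.5086, -0.2005, 0.1651]
orientation: [0.991, -0.13, 0.0, 0.0]
force: [-0.3, 0.9, -3.0]
grip_width: 0.0088
gripper_force: 52.0
```

Run:
```python
from h import *
im,d,c,M,s=grab("wrist");cv2.imwrite("pics/w4.png",im[...,::-1]);W=cloud(d,c,M)
print(s["time_s"],s["position"],yaw(s),s["force"],s["torque"])
z=s["position"][2]
P=W[np.abs(W[...,2]-(z-.057))<.010];P=P[(np.abs(P[:,:2]-s["position"][:2])<.12).all(1)]
print("cover",cv2.minAreaRect((P[:,:2]*1000).astype(np.float32)))
for n in("top","side"):
    im,d,c,M,s=grab(n);W=cloud(d,c,M);np.savez(n+"4.npz",im=im,W=W)
    P=W[np.abs(W[...,2]-(z-.057))<.010];P=P[(np.abs(P[:,:2]-s["position"][:2])<.11).all(1)]
    print(n,"cover",len(P),cv2.minAreaRect((P[:,:2]*1000).astype(np.float32)))
    cv2.imwrite(f"pics/{n}4.png",im[...,::-1])
plan([.507,-.201,z],np.radians(-15.02),1,-1)
```

```text
5.45 [ 0.50857356 -0.20051838  0.16507728] -0.2610683296440813 [-0.33963212  0.93319522 -3.00071296] [ 0.01808432 -0.02379936 -0.01278214]
cover ((507.9909973144531, -200.37451171875), (119.11148834228516, 158.77725219726562), 75.09371948242188)
top cover 706 ((509.4220886230469, -200.88311767578125), (118.8074722290039, 159.0898895263672), 75.39185333251953)
side cover 1861 ((509.4920654296875, -201.75523376464844), (124.45010375976562, 160.0703125), 74.44964599609375)
[-1, -0.015, 0.006, 0.002, 0.007],
```

>>> arm_command([
  [[-1, -0.018, 0.012, 0, 0], [-1, 0, 0, 0.1, 0], [-1, 0, 0, 0.05, 0], [-1, 0, 0, 0.03, 0], [-1, 0, 0, 0.02, 0], [-1, 0, 0, 0.02, 0], [-1, 0, 0, 0.02, 0], [-1, 0, 0, 0, 0]],
])

```text
time_s: 6.4
position: [0.5061, -0.202, 0.1403]
orientation: [0.991, -0.131, -0.0, -0.0]
force: [0.3, 0.7, -4.1]
grip_width: 0.009
gripper_force: 52.1
```

>>> arm_command([
  [[-1, 0, 0, 0.02, 0], [-1, 0, 0, 0.02, 0], [-1, 0, 0, 0.02, 0], [-1, 0, 0, 0.015, 0], [-1, 0, 0, 0, 0]],
])

```text
time_s: 6.9
position: [0.506, -0.202, 0.1326]
orientation: [0.991, -0.131, -0.0, -0.0]
force: [-0.6, -0.4, -4.2]
grip_width: 0.0086
gripper_force: 52.1
```

>>> arm_command([
  [[-1, 0, 0, 0.02, 0], [-1, 0, 0, 0.02, 0], [-1, 0, 0, 0.015, 0], [-1, 0, 0, 0.01, 0], [-1, 0, 0, 0, 0]],
])

```text
time_s: 7.4
position: [0.5061, -0.202, 0.1263]
orientation: [0.991, -0.131, -0.0, -0.0]
force: [0.1, -0.3, -4.4]
grip_width: 0.0087
gripper_force: 52.1
```

>>> arm_command([
  [[-1, 0, 0, 0.01, 0], [-1, 0, 0, 0.01, 0], [-1, 0, 0, 0.01, 0], [-1, 0, 0, 0, 0], [-1, 0, 0, 0, 0]],
])

```text
time_s: 7.9
position: [0.5062, -0.202, 0.1235]
orientation: [0.991, -0.131, -0.0, 0.0]
force: [-0.1, 0.1, -2.4]
grip_width: 0.0089
gripper_force: 52.1
```

>>> arm_command([
  [[-1, 0, 0, 0.01, 0], [-1, 0, 0, 0.01, 0], [-1, 0, 0, 0.01, 0], [-1, 0, 0, 0.01, 0], [-1, 0, 0, 0, 0]],
])

```text
time_s: 8.4
position: [0.5064, -0.2021, 0.1199]
orientation: [0.991, -0.131, 0.0, 0.0]
force: [-2.3, -0.2, 3.1]
grip_width: 0.009
gripper_force: 53.1
```

Run:
```python
from h import *
im,d,c,M,s=grab("wrist");cv2.imwrite("pics/w5.png",im[...,::-1]);W=cloud(d,c,M)
print(s["time_s"],s["position"],yaw(s),s["force"],s["torque"])
P=W[np.abs(W[...,2]-.066)<.008];P=P[(np.abs(P[:,:2]-s["position"][:2])<.12).all(1)]
A=np.c_[P[:,:2]-[.506,-.201],np.ones(len(P))];print("plane",np.linalg.lstsq(A,P[:,2],rcond=None)[0])
print("cover",cv2.minAreaRect((P[:,:2]*1000).astype(np.float32)),np.median(P[:,2]))
```

```text
8.4 [ 0.50641938 -0.20213652  0.11991721] -0.26238766952881387 [-2.30134864 -0.21744651  3.08508848] [ 0.14609697  0.2805471  -0.01267039]
plane [ 2.76900241e-03 -4.68561454e-05  6.46996310e-02]
cover ((505.79974365234375, -201.93585205078125), (119.25032043457031, 158.754638671875), 74.81344604492188) 0.06474539056201106
```

Cover home (plate top 64.7 mm, level, within 1 mm). Now press, feeling.

>>> arm_command([
  [[-1, 0, 0, 0.015, 0], [-1, 0, 0, 0.015, 0], [-1, 0, 0, 0.01, 0], [-1, 0, 0, 0, 0]],
])

```text
time_s: 8.85
position: [0.5064, -0.2021, 0.1156]
orientation: [0.991, -0.131, 0.0, 0.0]
force: [-0.2, 0.4, 4.1]
grip_width: 0.009
gripper_force: 53.2
```

>>> arm_command([
  [[-1, 0, 0, 0.015, 0], [-1, 0, 0, 0.015, 0], [-1, 0, 0, 0.01, 0], [-1, 0, 0, 0, 0]],
])

```text
time_s: 9.25
position: [0.5064, -0.2021, 0.1118]
orientation: [0.991, -0.131, 0.0, 0.0]
force: [-1.8, 0.1, 6.9]
grip_width: 0.0087
gripper_force: 53.4
```

>>> arm_command([
  [[-1, 0, 0, 0.015, 0], [-1, 0, 0, 0.015, 0], [-1, 0, 0, 0.01, 0], [-1, 0, 0, 0, 0]],
])

```text
time_s: 9.65
position: [0.5065, -0.2022, 0.108]
orientation: [0.991, -0.131, 0.0, 0.0]
force: [-1.7, 0.4, 6.7]
grip_width: 0.0091
gripper_force: 53.6
```

>>> arm_command([
  [[-1, 0, 0, 0.01, 0], [-1, 0, 0, 0.01, 0], [-1, 0, 0, 0.01, 0], [-1, 0, 0, 0, 0]],
])

```text
time_s: 10.05
position: [0.5065, -0.2022, 0.1052]
orientation: [0.991, -0.131, 0.0, 0.0]
force: [-2.6, 0.6, 8.3]
grip_width: 0.0087
gripper_force: 53.8
```

>>> arm_command([
  [[-1, 0, 0, 0.01, 0], [-1, 0, 0, 0.01, 0], [-1, 0, 0, 0, 0]],
])

```text
time_s: 10.35
position: [0.5065, -0.2022, 0.1033]
orientation: [0.991, -0.131, 0.0, 0.0]
force: [-1.1, 1.3, 9.6]
grip_width: 0.0089
gripper_force: 53.9
```

>>> arm_command([
  [[-1, 0, 0, 0.01, 0], [-1, 0, 0, 0, 0]],
])

```text
time_s: 10.55
position: [0.5065, -0.2022, 0.1024]
orientation: [0.991, -0.131, 0.001, 0.0]
force: [-2.4, 1.1, 9.6]
grip_width: 0.0087
gripper_force: 53.9
```

>>> arm_command([
  [[-1, 0, 0, 0.01, 0], [-1, 0, 0, 0, 0]],
])

```text
time_s: 10.75
position: [0.5065, -0.2022, 0.1014]
orientation: [0.991, -0.131, 0.001, 0.0]
force: [-2.2, 0.6, 9.5]
grip_width: 0.0088
gripper_force: 54.0
```

>>> arm_command([
  [[-1, 0, 0, 0.006, 0], [-1, 0, 0, 0, 0]],
])

```text
time_s: 10.95
position: [0.5065, -0.2022, 0.1009]
orientation: [0.991, -0.131, 0.001, 0.0]
force: [-3.2, 1.3, 9.5]
grip_width: 0.0092
gripper_force: 54.0
```

>>> arm_command([
  [[-1, 0, 0, 0.006, 0], [-1, 0, 0, 0, 0]],
])

```text
time_s: 11.15
position: [0.5065, -0.2022, 0.1003]
orientation: [0.991, -0.131, 0.001, 0.0]
force: [-4.1, 1.6, 9.9]
grip_width: 0.0092
gripper_force: 54.0
```

>>> arm_command([
  [[-1, 0, 0, 0.005, 0], [-1, 0, 0, 0, 0]],
])

```text
time_s: 11.35
position: [0.5065, -0.2022, 0.0999]
orientation: [0.991, -0.131, 0.001, 0.0]
force: [-3.4, 1.5, 9.9]
grip_width: 0.0085
gripper_force: 54.1
```

>>> arm_command([
  [[-1, 0, 0, 0.005, 0], [-1, 0, 0, 0, 0]],
])

```text
time_s: 11.55
position: [0.5066, -0.2022, 0.0999]
orientation: [0.991, -0.131, 0.001, 0.0]
force: [-4.0, 1.6, 12.2]
grip_width: 0.0089
gripper_force: 54.5
```

Run:
```python
from h import *
s=robot.read_state();print(s["joints"],s["force"],s["torque"],s["position"])
```

```text
[-4.47473428e-01  2.13026199e-01  1.53716049e+00 -9.87450346e-05
  1.38986515e+00  1.38572971e+00] [-4.01954023  1.642006   12.24215305] [ 0.4905057   0.83920609 -0.03298082] [ 0.5066132  -0.20224333  0.09989541]
```

Hard bottom found at z≈0.0999. Back off about 1 mm and begin turning clockwise; joint 6 allows ≈1.5 rad.

>>> arm_command([
  [[-1, 0, 0, -0.014, 0], [-1, 0, 0, 0, 0], [-1, 0, 0, 0, 0.8], [-1, 0, 0, 0, 0.8], [-1, 0, 0, 0, 0.8], [-1, 0, 0, 0, 0]],
])

```text
time_s: 12.15
position: [0.5065, -0.2022, 0.1008]
orientation: [0.968, -0.25, 0.001, 0.0]
force: [-3.2, 1.3, 10.1]
grip_width: 0.0089
gripper_force: 54.0
```

>>> arm_command([
  [[-1, 0, 0, 0, 0.8], [-1, 0, 0, 0, 0.8], [-1, 0, 0, 0, 0.8], [-1, 0, 0, 0, 0]],
])

```text
time_s: 12.55
position: [0.5066, -0.2022, 0.1008]
orientation: [0.931, -0.364, 0.001, 0.0]
force: [-2.8, 1.6, 9.4]
grip_width: 0.0087
gripper_force: 54.0
```

>>> arm_command([
  [[-1, 0, 0, 0, 0.8], [-1, 0, 0, 0, 0.8], [-1, 0, 0, 0, 0.8], [-1, 0, 0, 0, 0.8], [-1, 0, 0, 0, 0.8], [-1, 0, 0, 0, 0.8], [-1, 0, 0, 0, 0]],
])

```text
time_s: 13.25
position: [0.5066, -0.2022, 0.1008]
orientation: [0.818, -0.575, 0.001, -0.0]
force: [-2.7, 0.9, 9.2]
grip_width: 0.0084
gripper_force: 54.0
```

>>> arm_command([
  [[-1, 0, 0, 0, 0.8], [-1, 0, 0, 0, 0.8], [-1, 0, 0, 0, 0.8], [-1, 0, 0, 0, 0.8], [-1, 0, 0, 0, 0.8], [-1, 0, 0, 0, 0.8], [-1, 0, 0, 0, 0.6], [-1, 0, 0, 0, 0], [-1, 0, 0, 0, 0]],
])

```text
time_s: 14.15
position: [0.5066, -0.2023, 0.1009]
orientation: [-0.636, 0.772, -0.001, 0.0]
force: [-3.2, 1.0, 8.9]
grip_width: 0.0084
gripper_force: 54.0
```

Run:
```python
from h import *
s=robot.read_state();print(s["joints"][5],yaw(s),s["torque"])
```

```text
2.8858333760408703 -1.7625106478437496 [ 0.21964338  0.54377246 -0.02300452]
```

>>> arm_command([
  [[-1, 0, 0, -0.01, 0], [-1, 0, 0, -0.01, 0], [-1, 0, 0, -0.01, 0], [-1, 0, 0, 0, 0]],
])

```text
time_s: 14.55
position: [0.5066, -0.2023, 0.1038]
orientation: [-0.636, 0.772, -0.001, 0.0]
force: [-2.8, 1.0, 8.6]
grip_width: 0.0087
gripper_force: 53.8
```

>>> arm_command([
  [[-1, 0, 0, -0.008, 0], [-1, 0, 0, 0, 0]],
])

```text
time_s: 14.75
position: [0.5066, -0.2023, 0.1045]
orientation: [-0.636, 0.772, -0.001, 0.0]
force: [-1.9, 0.8, 8.3]
grip_width: 0.009
gripper_force: 53.8
```

>>> arm_command([
  [[-1, 0, 0, -0.006, 0], [-1, 0, 0, 0, 0]],
])

```text
time_s: 14.95
position: [0.5065, -0.2023, 0.1048]
orientation: [-0.636, 0.772, -0.001, 0.0]
force: [-2.6, 0.2, 6.5]
grip_width: 0.0087
gripper_force: 53.5
```

>>> arm_command([
  [[-1, 0, 0, -0.005, 0], [-1, 0, 0, 0, 0]],
])

```text
time_s: 15.15
position: [0.5065, -0.2022, 0.1049]
orientation: [-0.636, 0.772, -0.001, 0.0]
force: [-1.0, -0.2, 4.5]
grip_width: 0.0089
gripper_force: 53.3
```

Caught at 0.1048 (force dropping off). Unload and release.

>>> arm_command([
  [[-1, 0, 0, -0.01, 0], [-1, 0, 0, 0, 0], [0, 0, 0, 0, 0], [0, 0, 0, 0, 0], [0, 0, 0, 0, 0], [0, 0, 0, 0, 0], [0, 0, 0, -0.1, 0], [0, 0, 0, -0.3, 0], [0.5, 0, 0, -0.4, 0], [0.5, 0, 0, -0.4, 0], [0.5, 0, 0, 0, 0], [0.5, 0, 0, 0, 0]],
])

```text
time_s: 16.35
position: [0.5066, -0.2022, 0.2272]
orientation: [-0.636, 0.771, -0.001, 0.001]
force: [-0.2, -0.1, -1.2]
grip_width: 0.0639
gripper_force: 0.0
```

Run:
```python
from h import *
im,d,c,M,s=grab("wrist");cv2.imwrite("pics/w6.png",im[...,::-1]);W=cloud(d,c,M)
print(s["time_s"],s["position"],s["force"],s["grip_width"])
C=np.array([.506,-.2015])
P=W[np.abs(W[...,2]-.066)<.008];P=P[(np.abs(P[:,:2]-C)<.12).all(1)]
print("cover",cv2.minAreaRect((P[:,:2]*1000).astype(np.float32)),np.median(P[:,2]))
Q=W[(W[...,2]>.095)&(W[...,2]<.13)];Q=Q[(np.abs(Q[:,:2]-C)<.035).all(1)]
print("wing",len(Q),cv2.minAreaRect((Q[:,:2]*1000).astype(np.float32)),np.percentile(Q[:,2],[10,50,90]))
```

```text
16.35 [ 0.50656011 -0.2021614   0.2272058 ] [-0.16501451 -0.11171452 -1.21645273] 0.06386690670183881
cover ((505.263916015625, -202.04220581054688), (119.46932983398438, 159.63143920898438), 74.97333526611328) 0.064820507004759
wing 514 ((504.9619445800781, -202.4905548095703), (39.585323333740234, 9.50071907043457), 78.94792175292969) [0.10148605 0.10293416 0.10393507]
```

View pics/w6.png

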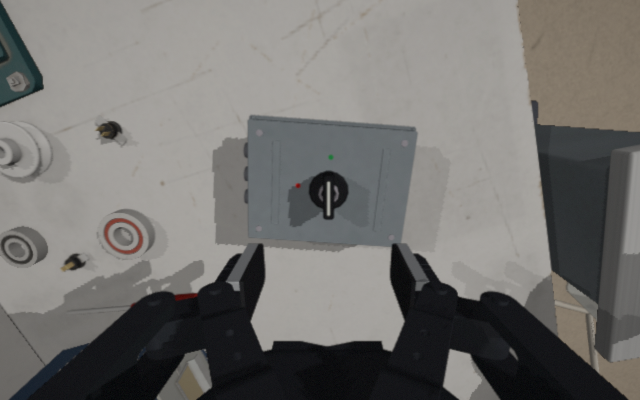

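The wing (328,195) has turned across the cover by about 1.50 rad. It stays about 18 mm down on its own, and the cover is home.

```bash
python3 -c "
from station import robot
print(robot.sign_off())"
```

```text
the job is handed in; nothing more can be done
None
```

The cover is home on the rim, and the stud is pressed, turned about 1.50 rad clockwise and held about 18 mm down by its catch; I handed the job in at about 16.4 s, but sign-off returned no verdict.

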